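# Release the channel key left latched on the light-source controller

## Robot

A 7-joint arm with a two-finger parallel gripper is mounted at the origin on the work surface. World frame = base frame: x ahead of the robot, y to its left, z up, the work surface at z = 0. Lengths are in m, angles in degrees, forces in N, time in s.
With the tool pointing down it reaches from about 0.4 to 0.85 m from the base axis. Payload 6.9 kg.
Tool frame: the origin (TCP) lies at the very end of the fingers, on their centre line; the grasp point (between the pads) lies 19 mm behind it; z points along the fingers, y is the line along which they close (so a half turn about z gives the same grasp; the last joint's range is limited). The gripper opens to 85 mm and grips with 20 to 120 N. Pads are 22 mm wide; open, the fingers measure 114 mm over their backs; the gripper's body (76 mm by 85 mm) begins 54 mm behind the grasp point. The pads swing forward as they close: fully open they stand 13 mm farther back than shut.
Start: joints at [-66.549, 29.078, -13.613, 85.955, 7.202, 65.827, -8.869], TCP at [0.187, 0.596, 0.231] pointing down, gripper open.
Joint ranges: [-176.47, 176.47], [-13.61, 117.27], [-81.72, 77.17], [0.22, 143.17], [-87.28, 267.28], [10, 112.55], [-165.47, 165.47]. Speed limits (degrees/s): [136.94, 136.94, 180, 180, 180, 180, 180].

## Interface

Orientations are given as [roll, pitch, yaw] about the fixed x, y, z axes, in that order (R = Rz(yaw) Ry(pitch) Rx(roll)).
In Python, from station import manip, optics, finish_job gives the robot as it stands.
- The arm moves only by the tool drive_tool, never from a script. Its argument "series" is a list of rows, each a list of 3 entries, a list of its own where there are three numbers: the opening, from -1 (shut) to 1 (fully open), then the shift along the tool's x, y, z in units of 30 mm (1.0 is 30 mm), then the turn, a rotation vector about the tool's x, y, z in rad. In form: [[gripper, [tx, ty, tz], [wx, wy, wz]], ...]. A call has 1 to 10 rows; each row is the pose to reach, as a shift and turn from the pose commanded when the call began, along the tool's axes at that moment; what a row does not reach only later rows make up. A row lasts 1/12 s, in which the tool goes at most 41.7 mm and 7.16 degrees, less where a joint would pass 70% of its speed; a pose out of reach is approached as far as the arm can. A call with a gripper value outside its range is refused whole. The fingers move at their own pace and stop on an object; "force" is the grip in N (left out, the last holds). Time passes only in rows, so rows that repeat a pose let the fingers close. It gives the time, the measured TCP pose, the force, the opening and the grip force at its end, in the units of the state.
- manip.sense(): the state, without advancing time (a new reading comes with each control period).
- optics.grab_frame(name): name is "scene" or "top"; returns a dict with "color" (384x512x3 uint8, red, green, blue), "range_z" (384x512 float32, m along the optical axis (not along the pixel's ray), 0 where there is no reading), "mtx" (3x3 intrinsics, pixels), "world_from_camera" (4x4, takes a point from camera to world coordinates). Camera axes: x right, y down, z forward; pixel columns grow to the right and rows downward; lengths in m; the calibration is good to about 2 mm. A picture is of the moment at which its call begins.
- finish_job(): hands the job in; it is judged then, once.
The state is a dict: "time": time; "q": joint angles; "joint_velocities": joint speeds; "joint_efforts": joint torques, N m; "ee_pos": TCP position; "ee_rot": TCP orientation; "contact_force": force on the tool from outside, world axes, zero at the start; "moment": the same for the moment, N m; "opening": finger opening in m; "grip_force": force on a finger pad.
Only numpy, scipy, OpenCV 4.12 (cv2) and the standard library are available. Lean on these libraries where they do the work, as an engineer would, in place of code of your own. Each camera call takes 0.05 s, during which the arm holds its last target. There are 200 camera calls.

## Task

The microscope's light-source controller is dark, and one of its four channel keys has been left latched in. With a fingertip, check the keys one after the other from left to right as you face the row, tapping each lightly and lifting off again, without pushing any of them in. When all four have been tapped, press the latched one fully down without forcing it and let it spring out, so that all four keys stand out; leave the things around the controller where they are.

Things in the scene. Friction and masses are not known exactly. Their poses are not given: they have to be found in the camera images.
- controller: Light-source controller, fixed on the bench: white desk unit, 200 mm deep (x), 230 wide (y). Origin: middle of its underside; x to its back, away from the robot, y to the left as the robot faces it. Front 120 mm (x -100 to 20): flat key deck, 50 mm high. Behind: housing 85 mm high, its four knobs 100 mm. The key row runs along y: centres at x = -45 mm, y = 63, 21, -21, -63 mm.
- cap_1: Cap of the first (leftmost) of four identical keys, counted from the left as the robot faces them (+y to -y): white plastic, 30 mm (x) by 26 mm (y), 42 mm from centre to centre. Origin: middle of the cap's flat top; axes as the controller's. The top is 64 mm above the bench when the key is out, 59.5 mm when latched in, 55 mm when right down.
- cap_2: Cap of the second of four identical keys, counted from the left as the robot faces them (+y to -y): white plastic, 30 mm (x) by 26 mm (y), 42 mm from centre to centre. Origin: middle of the cap's flat top; axes as the controller's. The top is 64 mm above the bench when the key is out, 59.5 mm when latched in, 55 mm when right down.
- cap_3: Cap of the third of four identical keys, counted from the left as the robot faces them (+y to -y): white plastic, 30 mm (x) by 26 mm (y), 42 mm from centre to centre. Origin: middle of the cap's flat top; axes as the controller's. The top is 64 mm above the bench when the key is out, 59.5 mm when latched in, 55 mm when right down.
- cap_4: Cap of the fourth (rightmost) of four identical keys, counted from the left as the robot faces them (+y to -y): white plastic, 30 mm (x) by 26 mm (y), 42 mm from centre to centre. Origin: middle of the cap's flat top; axes as the controller's. The top is 64 mm above the bench when the key is out, 59.5 mm when latched in, 55 mm when right down.
- key_1 (a joint): How far the first (leftmost) key is down, m: 0 out, 0.0045 latched in, 0.009 at its stop. Push-push latch; return spring 2 N at the top, 3.5 N at 5 mm, 5 N at the stop. A key that is out latches if pushed 6 to 7 mm or more down and let go; pushed gently under 5 mm, it comes back out. A latched key yields to no push below 3 N; pushed to its stop and let go, it comes right out.
- key_2 (a joint): How far the second key is down, m: 0 out, 0.0045 latched in, 0.009 at its stop. Push-push latch; return spring 2 N at the top, 3.5 N at 5 mm, 5 N at the stop. A key that is out latches if pushed 6 to 7 mm or more down and let go; pushed gently under 5 mm, it comes back out. A latched key yields to no push below 3 N; pushed to its stop and let go, it comes right out.
- key_3 (a joint): How far the third key is down, m: 0 out, 0.0045 latched in, 0.009 at its stop. Push-push latch; return spring 2 N at the top, 3.5 N at 5 mm, 5 N at the stop. A key that is out latches if pushed 6 to 7 mm or more down and let go; pushed gently under 5 mm, it comes back out. A latched key yields to no push below 3 N; pushed to its stop and let go, it comes right out.
- key_4 (a joint): How far the fourth (rightmost) key is down, m: 0 out, 0.0045 latched in, 0.009 at its stop. Push-push latch; return spring 2 N at the top, 3.5 N at 5 mm, 5 N at the stop. A key that is out latches if pushed 6 to 7 mm or more down and let go; pushed gently under 5 mm, it comes back out. A latched key yields to no push below 3 N; pushed to its stop and let go, it comes right out.
- slide_box: Bystander: closed blue box for microscope slides, 84 x 98 mm, 35 mm high, loose, to the left of the controller. Origin: middle of its underside.
- lens_canister: Bystander: upright black canister with grey screw lid, 46 mm across, 68 mm high, loose, to the right of the controller. Origin: middle of its underside.
- petri_dish: Bystander: flat round lidded dish, 60 mm across, 15 mm high, loose, in front of the controller (robot's side). Origin: middle of its underside.

How it is judged (in metres and radians):
On the way, in this order (a step that is already met when the one before it is completed fails the run):
1. the first key from the left is tapped while the latched key is still in (contact force between cap_1 and the fingers above 0.2 N and value of joint any of key_1, key_2, key_3, key_4 above 0.0035 m), for 0.02 s.
2. the second key from the left is tapped while the latched key is still in (contact force between cap_2 and the fingers above 0.2 N and value of joint any of key_1, key_2, key_3, key_4 above 0.0035 m), for 0.02 s.
3. the third key from the left is tapped while the latched key is still in (contact force between cap_3 and the fingers above 0.2 N and value of joint any of key_1, key_2, key_3, key_4 above 0.0035 m), for 0.02 s.
4. the fourth key from the left is tapped while the latched key is still in (contact force between cap_4 and the fingers above 0.2 N and value of joint any of key_1, key_2, key_3, key_4 above 0.0035 m), for 0.02 s.
5. the finger is lifted off, the latched key still in (contact force between each of cap_1, cap_2, cap_3, cap_4 and the fingers below 0.05 N and value of joint any of key_1, key_2, key_3, key_4 above 0.0035 m), for 0.1 s.
6. the latched key is pressed right down (value of joint any of key_1, key_2, key_3, key_4 above 0.0072 m), for 0.05 s.
At the end, for the whole second after the job is handed in: All four keys are out (each less than 1.5 mm down) and stay out; the slide box, lens canister and petri dish are upright, at rest and within 20 mm of where they stood (value of joint each of key_1, key_2, key_3, key_4 below 0.0015 m and distance of each of slide_box, lens_canister, petri_dish from where it was at the start of the episode below 0.02 m and angle between each of slide_box, lens_canister, petri_dish's own z axis and vertical below 0.1 rad and linear speed of each of slide_box, lens_canister, petri_dish below 0.02 m/s); the robot touches nothing.
It fails at once if a key that was out is pushed in (more than 6 mm) while another is still latched ((value of joint key_1 above 0.006 m and value of joint any of key_2, key_3, key_4 above 0.0035 m) or (value of joint key_2 above 0.006 m and value of joint any of key_1, key_3, key_4 above 0.0035 m) or (value of joint key_3 above 0.006 m and value of joint any of key_1, key_2, key_4 above 0.0035 m) or (value of joint key_4 above 0.006 m and value of joint any of key_1, key_2, key_3 above 0.0035 m)).
It fails at once if a key is hit or forced with more than 30 N (contact force between any of cap_1, cap_2, cap_3, cap_4 and the fingers above 30 N).
It fails at once if the slide box is shoved or lifted (moved over 20 mm) (distance of slide_box from where it was at the start of the episode above 0.02 m).
It fails at once if the lens canister is shoved or lifted (moved over 20 mm) (distance of lens_canister from where it was at the start of the episode above 0.02 m).
It fails at once if the petri dish is shoved or lifted (moved over 20 mm) (distance of petri_dish from where it was at the start of the episode above 0.02 m).
It also fails if it takes over 45 s, if anything falls off the work surface, if the arm or the gripper's body presses on something with over 40 N, if the wrist force passes 120 N, or if a joint passes its speed limit or range.

## Working session

There is one attempt and no reset: what is moved stays moved. The work goes in short steps, Python scripts to look and compute and a tool call to move; the robot and the scene stay as the last step left them, time stands still between calls to the robot, and variables do not carry over. Pictures are saved under pics/ and viewed, at most 10 in all, crops included, and the job is handed in when it is done.

Besides the shell and the picture viewer there is one more tool, called after "Emit:" by a JSON object that holds its "api" and its "payload", one argument or row to a line. drive_tool: Moves the arm, as the interface text tells. Its arguments: {"type":"object","properties":{"series":{"type":"array","items":{"type":"array"}},"force":{"type":"number"}},"required":["series"]}

```bash
mkdir -p pics; python3 - <<'E'
from station import manip, optics
import cv2,numpy as np
s=manip.sense();print({k:np.round(v,3) for k,v in s.items()})
for n in("top","scene"):
    f=optics.grab_frame(n);cv2.imwrite(f"pics/{n}0.png",f["color"][:,:,::-1]);np.savez(n+"0.npz",**f)
    print(n,np.round(f["world_from_camera"],3),np.round(f["mtx"],1))
E
```

```text
{'time': np.float64(0.0), 'q': array([-66.549,  29.126, -13.609,  86.007,   7.203,  65.828,  -8.871]), 'joint_velocities': array([ 0.13 ,  0.09 , -0.029,  0.056, -0.008,  0.083, -0.047]), 'joint_efforts': array([-1.0000e-03, -6.2060e+01, -2.1870e+00, -2.4967e+01,  1.3000e-02,
        1.2000e-02, -0.0000e+00]), 'ee_pos': array([0.187, 0.596, 0.23 ]), 'ee_rot': array([-1.79899e+02,  3.00000e-03,  1.62593e+02]), 'contact_force': array([-0.066, -0.609,  0.458]), 'moment': array([ 0.002, -0.025,  0.005]), 'grip_force': np.float64(0.0), 'opening': np.float64(0.085)}
top [[ 0.09  -0.966  0.243  0.288]
 [-0.996 -0.089  0.017  0.045]
 [ 0.005 -0.243 -0.97   1.239]
 [ 0.     0.     0.     1.   ]] [[467.4   0.  256.6]
 [  0.  467.4 197.4]
 [  0.    0.    1. ]]
scene [[-0.126  0.518 -0.846  1.621]
 [ 0.992  0.047 -0.118  0.191]
 [-0.021 -0.854 -0.519  0.736]
 [ 0.     0.     0.     1.   ]] [[445.6   0.  263.9]
 [  0.  445.6 191.9]
 [  0.    0.    1. ]]
```

View pics/top0.png

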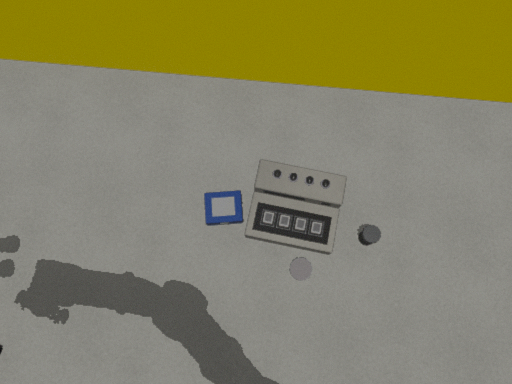

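View pics/scene0.png

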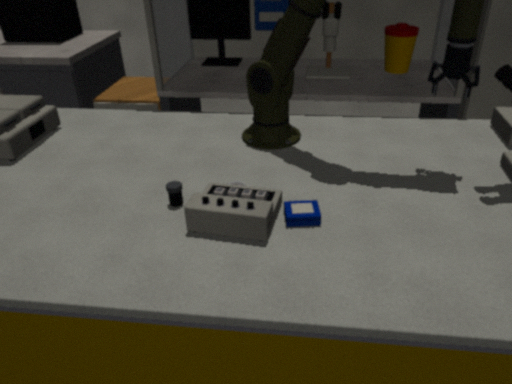

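The top view shows the controller at about (296,205), with key caps at (268,217), (284,221), (300,224) and (317,228). The slide box is at (224,208), the canister at (370,234) and the dish at (300,268).

```bash
cat > h.py <<'E'
import numpy as np,cv2
def ray(f,u,v,z):
    T=f["world_from_camera"];d=T[:3,:3]@np.linalg.solve(f["mtx"],[u,v,1.]);o=T[:3,3]
    return o+d*(z-o[2])/d[2]
def caps(f):
    g=cv2.cvtColor(f["color"],cv2.COLOR_RGB2GRAY)
    sub=g[195:250,240:345]
    dark=(sub<70).astype(np.uint8)
    n,l,s,c=cv2.connectedComponentsWithStats(dark,connectivity=8)
    i=1+np.argmax(s[1:,4]);cs,_=cv2.findContours((l==i).astype(np.uint8),cv2.RETR_EXTERNAL,cv2.CHAIN_APPROX_NONE)
    hull=cv2.fillPoly(np.zeros_like(dark),[cs[0]],1);rect=cv2.minAreaRect(cs[0])
    n,l,s,c=cv2.connectedComponentsWithStats(((sub>85)&(hull>0)).astype(np.uint8))
    return rect,[(s[k,4],c[k]+[240,195]) for k in range(1,n) if s[k,4]>8]
E
python3 - <<'E'
from h import *
f=np.load("top0.npz");r,cs=caps(f);print(r)
Z=f["range_z"];T=f["world_from_camera"]
P=[]
for a,c in sorted(cs,key=lambda t:t[1][0]):
    u,v=c;p=ray(f,u,v,.064)
    ui,vi=int(round(u)),int(round(v));w=Z[vi-3:vi+4,ui-3:ui+4]
    cam=np.linalg.solve(f["mtx"],[u,v,1.])*np.median(w)
    print(a,c.round(1),p.round(4),(T[:3,:3]@cam+T[:3,3]).round(4),w.std().round(4));P.append(p[:2])
P=np.array(P);print(np.linalg.norm(np.diff(P,axis=0),axis=1),np.degrees(np.arctan2(*(P[0]-P[-1])[::-1])))
im=cv2.resize(f["color"][150:290,195:395,::-1],None,fx=4,fy=4,interpolation=cv2.INTER_CUBIC);cv2.imwrite("pics/c1.png",cv2.convertScaleAbs(im,alpha=1.5))
E
```

```text
((52.18328094482422, 27.794004440307617), (75.52987670898438, 27.45399284362793), 11.592175483703613)
121 [268.  216.8] [0.5338 0.032  0.064 ] [0.5337 0.032  0.0648] 0.1696
121 [284. 220.] [ 0.5291 -0.0095  0.064 ] [ 0.5291 -0.0095  0.0642] 0.003
121 [300.2 223.4] [ 0.5243 -0.0514  0.064 ] [ 0.5243 -0.0514  0.0636] 0.0025
115 [316.1 227.4] [ 0.5177 -0.0923  0.064 ] [ 0.5185 -0.0929  0.0596] 0.0027
[0.04180258 0.04214417 0.04151171] 82.59280396610717
```

View pics/c1.png

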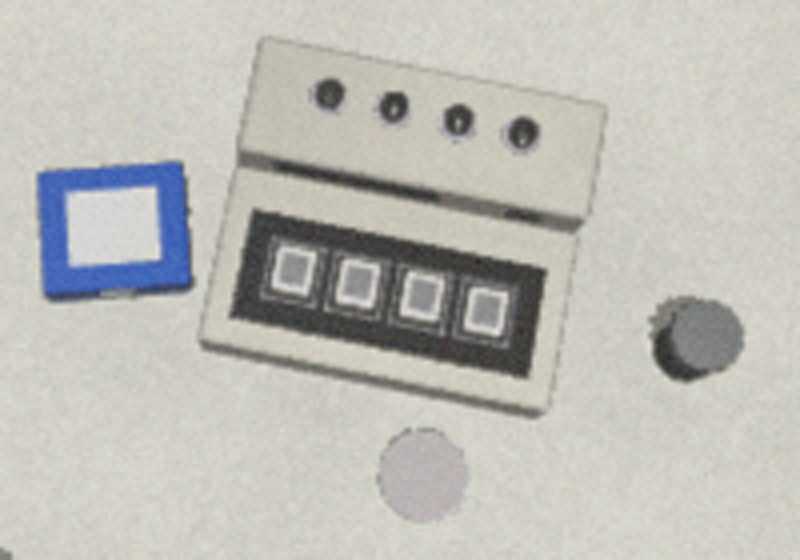

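Key 4's cap top reads 59.6 mm against about 64 mm for the other three, so key 4 is the latched one. Controller yaw is about -7.4°. I'll shut the gripper and move above key 1.

Emit:
{"api": "drive_tool", "payload": {
  "series": [
    [-1,[-0.8,-0.7,0],[0,0,0]],
    [-1,[-1.7,-1.5,0],[0,0,0]],
    [-1,[-2.6,-2.2,0],[0,0,-0.02]],
    [-1,[-3.5,-3.0,0],[0,0,-0.04]],
    [-1,[-4.4,-3.8,0],[0,0,-0.07]],
    [-1,[-5.3,-4.6,0],[0,0,-0.1]],
    [-1,[-6.2,-5.4,0],[0,0,-0.12]],
    [-1,[-7.1,-6.2,0],[0,0,-0.15]],
    [-1,[-7.9,-6.9,0],[0,0,-0.175]],
    [-1,[-8.3,-7.2,0],[0,0,-0.175]]
  ],
  "force": 40
}}

```text
time: 0.93
ee_pos: [0.362, 0.3112, 0.231]
ee_rot: [-179.9, 0.0, 172.4]
contact_force: [-0.3, -0.1, -1.6]
opening: 0.0003
grip_force: 0.0
```

Emit:
{"api": "drive_tool", "payload": {
  "series": [
    [-1,[-0.7,-0.8,0],[0,0,0]],
    [-1,[-1.4,-1.7,0],[0,0,0]],
    [-1,[-2.2,-2.7,0],[0,0,0]],
    [-1,[-3.0,-3.7,0.3],[0,0,0]],
    [-1,[-3.8,-4.7,0.6],[0,0,0]],
    [-1,[-4.6,-5.7,1.0],[0,0,0]],
    [-1,[-5.4,-6.7,1.5],[0,0,0]],
    [-1,[-6.2,-7.6,2.0],[0,0,0]],
    [-1,[-6.7,-8.2,2.5],[0,0,0]],
    [-1,[-6.9,-8.45,2.9],[0,0,0]]
  ]
}}

```text
time: 1.77
ee_pos: [0.5339, 0.0333, 0.1428]
ee_rot: [-179.9, -0.0, 172.3]
contact_force: [0.8, -0.6, 1.0]
opening: -0.0002
grip_force: 0.0
```

Emit:
{"api": "drive_tool", "payload": {
  "series": [
    [-1,[0,0,0.4],[0,0,0]],
    [-1,[0,0,0.8],[0,0,0]],
    [-1,[0,0,1.0],[0,0,0]],
    [-1,[0,0,1.1],[0,0,0]],
    [-1,[0,0,1.1],[0,0,0]],
    [-1,[0,0,1.1],[0,0,0]],
    [-1,[0,0,1.1],[0,0,0]]
  ]
}}

```text
time: 2.35
ee_pos: [0.533, 0.0381, 0.112]
ee_rot: [180.0, 0.1, 172.6]
contact_force: [-0.6, -1.1, 0.1]
opening: 0.0001
grip_force: 0.0
```

```bash
python3 - <<'E'
from station import manip, optics
import cv2,numpy as np
for i in range(3):
  f=optics.grab_frame("scene");s=manip.sense();print(s["ee_pos"],s["ee_rot"],s["contact_force"])
im=cv2.resize(f["color"][130:250,150:350,::-1],None,fx=4,fy=4,interpolation=cv2.INTER_CUBIC);cv2.imwrite("pics/c2.png",cv2.convertScaleAbs(im,alpha=1.5))
E
```

```text
[0.53304003 0.03806532 0.11200286] [1.79984353e+02 6.96778539e-02 1.72640486e+02] [ 0.28119937 -0.18710075 -0.34402376]
[0.53302475 0.0379953  0.11198704] [1.79986967e+02 7.01500823e-02 1.72640390e+02] [ 0.37867289  0.39870338 -0.63935662]
[0.53295243 0.03788978 0.1118693 ] [1.79990570e+02 5.85165697e-02 1.72628969e+02] [-0.54818868 -0.60756662 -0.88382294]
```

View pics/c2.png

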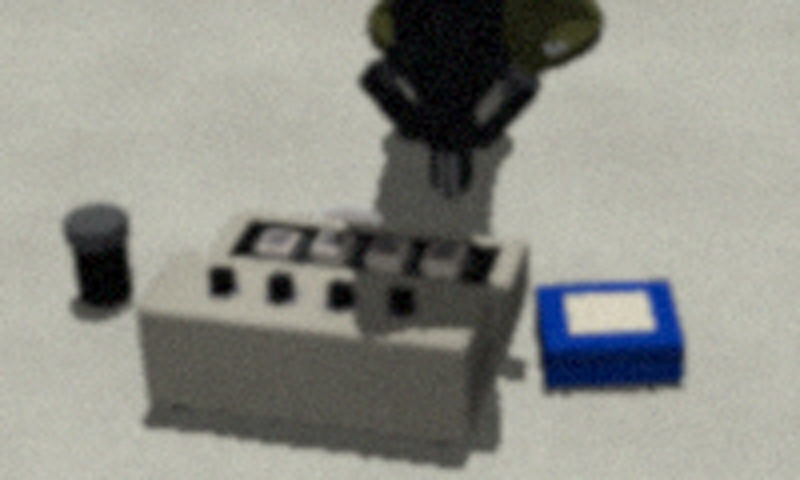

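Emit:
{"api": "drive_tool", "payload": {
  "series": [
    [-1,[-0.06,-0.19,0.5],[0,0,0]],
    [-1,[-0.06,-0.19,1.0],[0,0,0]],
    [-1,[-0.06,-0.19,1.3],[0,0,0]],
    [-1,[-0.06,-0.19,1.42],[0,0,0]],
    [-1,[-0.06,-0.19,1.45],[0,0,0]],
    [-1,[-0.06,-0.19,1.45],[0,0,0]],
    [-1,[-0.06,-0.19,1.45],[0,0,0]]
  ]
}}

```text
time: 3.08
ee_pos: [0.5341, 0.0321, 0.0683]
ee_rot: [180.0, 0.0, 172.6]
contact_force: [0.2, -0.2, -0.0]
opening: 0.0001
grip_force: 0.0
```

```bash
cat > m.py <<'E'
from station import manip, optics
import numpy as np
F=[]
for i in range(8):
  optics.grab_frame("scene");s=manip.sense();F.append(np.r_[s["ee_pos"],s["contact_force"]])
print(np.mean(F,0).round(4),np.std(F,0).round(4))
E
python3 m.py
```

```text
[0.534  0.0319 0.0682 0.37   0.0324 0.0915] [1.000e-04 1.000e-04 2.000e-04 3.739e-01 5.718e-01 3.835e-01]
```

Emit:
{"api": "drive_tool", "payload": {
  "series": [
    [-1,[0,0,0.05],[0,0,0]],
    [-1,[0,0,0.1],[0,0,0]],
    [-1,[0,0,0.14],[0,0,0]],
    [-1,[0,0,0.17],[0,0,0]],
    [-1,[0,0,0.19],[0,0,0]],
    [-1,[0,0,0.19],[0,0,0]]
  ]
}}

```text
time: 3.98
ee_pos: [0.5337, 0.0319, 0.062]
ee_rot: [-180.0, -0.0, 172.6]
contact_force: [-0.6, -0.3, 3.0]
opening: -0.0004
grip_force: 0.9
```

```bash
python3 m.py
```

```text
[ 0.5337  0.0319  0.0621 -0.6366  0.0826  1.8325] [0.     0.     0.     0.2591 0.519  0.5097]
```

Contact on key 1 is confirmed at about 2 N. Next I lift off and tap key 2.

Emit:
{"api": "drive_tool", "payload": {
  "series": [
    [-1,[0,0,-0.3],[0,0,0]],
    [-1,[0,0,-0.6],[0,0,0]],
    [-1,[0,-0.5,-0.6],[0,0,0]],
    [-1,[0,-1.0,-0.6],[0,0,0]],
    [-1,[0,-1.3,-0.6],[0,0,0]],
    [-1,[0,-1.4,-0.6],[0,0,0]],
    [-1,[0,-1.4,-0.6],[0,0,0]],
    [-1,[0,-1.4,-0.4],[0,0,0]],
    [-1,[0,-1.4,-0.25],[0,0,0]],
    [-1,[0,-1.4,-0.2],[0,0,0]]
  ]
}}

```text
time: 5.22
ee_pos: [0.5279, -0.0088, 0.0671]
ee_rot: [180.0, -0.1, 172.7]
contact_force: [0.1, -0.4, 0.4]
opening: 0.0002
grip_force: 0.0
```

Emit:
{"api": "drive_tool", "payload": {
  "series": [
    [-1,[0,0,0.05],[0,0,0]],
    [-1,[0,0,0.1],[0,0,0]],
    [-1,[0,0,0.15],[0,0,0]],
    [-1,[0,0,0.18],[0,0,0]],
    [-1,[0,0,0.2],[0,0,0]],
    [-1,[0,0,0.2],[0,0,0]]
  ]
}}

```text
time: 5.72
ee_pos: [0.5283, -0.0094, 0.0621]
ee_rot: [180.0, -0.0, 172.6]
contact_force: [-0.9, 1.3, 1.1]
opening: -0.0002
grip_force: 0.9
```

```bash
python3 m.py
```

```text
[ 0.5284 -0.0097  0.0622 -0.5923  1.4454  1.8125] [0.000e+00 1.000e-04 0.000e+00 4.967e-01 3.792e-01 3.847e-01]
```

Key 2 is tapped with about 1.8 N. Next is key 3.

Emit:
{"api": "drive_tool", "payload": {
  "series": [
    [-1,[0,0,-0.3],[0,0,0]],
    [-1,[0,0,-0.6],[0,0,0]],
    [-1,[0,-0.5,-0.6],[0,0,0]],
    [-1,[0,-1.0,-0.6],[0,0,0]],
    [-1,[0,-1.3,-0.6],[0,0,0]],
    [-1,[0,-1.4,-0.6],[0,0,0]],
    [-1,[0,-1.4,-0.6],[0,0,0]],
    [-1,[0,-1.4,-0.4],[0,0,0]],
    [-1,[0,-1.4,-0.25],[0,0,0]],
    [-1,[0,-1.4,-0.2],[0,0,0]]
  ]
}}

```text
time: 6.95
ee_pos: [0.5225, -0.0505, 0.0671]
ee_rot: [180.0, -0.1, 172.7]
contact_force: [-0.2, 0.1, -0.3]
opening: 0.0001
grip_force: 0.0
```

Emit:
{"api": "drive_tool", "payload": {
  "series": [
    [-1,[0,0,0.05],[0,0,0]],
    [-1,[0,0,0.1],[0,0,0]],
    [-1,[0,0,0.15],[0,0,0]],
    [-1,[0,0,0.18],[0,0,0]],
    [-1,[0,0,0.2],[0,0,0]],
    [-1,[0,0,0.2],[0,0,0]]
  ]
}}

```text
time: 7.45
ee_pos: [0.523, -0.0511, 0.0621]
ee_rot: [180.0, 0.0, 172.6]
contact_force: [-0.8, -0.5, 1.9]
opening: -0.0004
grip_force: 0.9
```

```bash
python3 m.py
```

```text
[ 0.523  -0.0513  0.0622 -0.4731  1.1319  2.0579] [0.000e+00 1.000e-04 0.000e+00 5.346e-01 5.884e-01 3.196e-01]
```

Key 3 is tapped. For key 4, the latched one, I approach in small steps.

Emit:
{"api": "drive_tool", "payload": {
  "series": [
    [-1,[0,0,-0.3],[0,0,0]],
    [-1,[0,0,-0.6],[0,0,0]],
    [-1,[0,-0.5,-0.6],[0,0,0]],
    [-1,[0,-1.0,-0.6],[0,0,0]],
    [-1,[0,-1.3,-0.6],[0,0,0]],
    [-1,[0,-1.4,-0.6],[0,0,0]],
    [-1,[0,-1.4,-0.6],[0,0,0]],
    [-1,[0,-1.4,-0.4],[0,0,0]],
    [-1,[0,-1.4,-0.2],[0,0,0]],
    [-1,[0,-1.4,-0.1],[0,0,0]]
  ]
}}

```text
time: 8.68
ee_pos: [0.5172, -0.0921, 0.064]
ee_rot: [180.0, -0.1, 172.7]
contact_force: [-0.7, 0.0, -0.2]
opening: -0.0001
grip_force: 0.0
```

Emit:
{"api": "drive_tool", "payload": {
  "series": [
    [-1,[0,0,0.04],[0,0,0]],
    [-1,[0,0,0.08],[0,0,0]],
    [-1,[0,0,0.12],[0,0,0]],
    [-1,[0,0,0.14],[0,0,0]],
    [-1,[0,0,0.14],[0,0,0]],
    [-1,[0,0,0.14],[0,0,0]]
  ]
}}

```text
time: 9.18
ee_pos: [0.5176, -0.0931, 0.061]
ee_rot: [-180.0, 0.0, 172.6]
contact_force: [0.1, 0.5, 0.1]
opening: 0.0001
grip_force: 0.0
```

```bash
python3 m.py
```

```text
[ 0.5176 -0.0931  0.061   0.0878 -0.1243  0.0169] [0.     0.     0.     0.388  0.5884 0.4232]
```

Emit:
{"api": "drive_tool", "payload": {
  "series": [
    [-1,[0,0,0.02],[0,0,0]],
    [-1,[0,0,0.04],[0,0,0]],
    [-1,[0,0,0.05],[0,0,0]],
    [-1,[0,0,0.05],[0,0,0]]
  ]
}}

```text
time: 9.92
ee_pos: [0.5176, -0.0931, 0.0594]
ee_rot: [-180.0, 0.0, 172.6]
contact_force: [-0.5, 0.2, 2.6]
opening: 0.0003
grip_force: 0.7
```

```bash
python3 m.py
```

```text
[ 0.5176 -0.0931  0.0594  0.0724 -0.0317  1.2267] [0.     0.     0.     0.4111 0.4185 0.465 ]
```

Key 4 is touched with about 1.2 N. I lift off, hold, and check that it is still latched.

Emit:
{"api": "drive_tool", "payload": {
  "series": [
    [-1,[0,0,-0.2],[0,0,0]],
    [-1,[0,0,-0.4],[0,0,0]],
    [-1,[0,0,-0.4],[0,0,0]],
    [-1,[0,0,-0.4],[0,0,0]],
    [-1,[0,0,-0.4],[0,0,0]],
    [-1,[0,0,-0.3],[0,0,0]],
    [-1,[0,0,-0.15],[0,0,0]],
    [-1,[0,0,-0.1],[0,0,0]],
    [-1,[0,0,-0.1],[0,0,0]]
  ]
}}

```text
time: 11.07
ee_pos: [0.517, -0.093, 0.0616]
ee_rot: [180.0, -0.1, 172.6]
contact_force: [0.3, -0.1, 0.0]
opening: -0.0
grip_force: 0.0
```

```bash
python3 m.py
```

```text
[ 0.5175 -0.0931  0.0623  0.0499 -0.1205 -0.1294] [1.000e-04 0.000e+00 2.000e-04 5.175e-01 5.219e-01 3.511e-01]
```

There is no contact at 62.3 mm, so key 4 is still latched. Now the full press, done slowly.

Emit:
{"api": "drive_tool", "payload": {
  "series": [
    [-1,[0,0,0.05],[0,0,0]],
    [-1,[0,0,0.1],[0,0,0]],
    [-1,[0,0,0.14],[0,0,0]],
    [-1,[0,0,0.18],[0,0,0]],
    [-1,[0,0,0.21],[0,0,0]],
    [-1,[0,0,0.23],[0,0,0]],
    [-1,[0,0,0.23],[0,0,0]]
  ]
}}

```text
time: 12.05
ee_pos: [0.5177, -0.0931, 0.0555]
ee_rot: [-180.0, 0.0, 172.6]
contact_force: [-0.4, -1.3, 3.9]
opening: -0.0004
grip_force: 2.1
```

```bash
python3 m.py
```

```text
[ 0.5177 -0.0931  0.0556 -0.1444 -0.2331  4.4063] [0.     0.     0.     0.4734 0.3885 0.3652]
```

Near the stop at 4.4 N. I press the last bit, check the force, then lift.

Emit:
{"api": "drive_tool", "payload": {
  "series": [
    [-1,[0,0,0.01],[0,0,0]],
    [-1,[0,0,0.02],[0,0,0]],
    [-1,[0,0,0.03],[0,0,0]],
    [-1,[0,0,0.03],[0,0,0]]
  ]
}}

```text
time: 12.78
ee_pos: [0.5177, -0.0931, 0.0551]
ee_rot: [-180.0, 0.0, 172.6]
contact_force: [-1.9, 0.3, 8.6]
opening: -0.0001
grip_force: 4.8
```

```bash
python3 m.py
```

```text
[ 0.5177 -0.0931  0.0551 -1.8852  0.1159  9.6873] [0.     0.     0.     0.3861 0.379  0.3415]
```

Force has risen to 9.7 N, so key 4 is at its stop. Lifting straight up, then backing away so the top camera sees all the keys.

Emit:
{"api": "drive_tool", "payload": {
  "series": [
    [-1,[0,0,-0.2],[0,0,0]],
    [-1,[0,0,-0.5],[0,0,0]],
    [-1,[0,0,-1.0],[0,0,0]],
    [-1,[0,0,-1.8],[0,0,0]],
    [-1,[0,0,-2.6],[0,0,0]],
    [-1,[0.5,0,-3.4],[0,0,0]],
    [-1,[1.2,0,-4.0],[0,0,0]],
    [-1,[2.0,0,-4.3],[0,0,0]],
    [-1,[2.8,0,-4.3],[0,0,0]],
    [-1,[3.3,0,-4.3],[0,0,0]]
  ]
}}

```text
time: 14.02
ee_pos: [0.4168, -0.0801, 0.1844]
ee_rot: [-180.0, -0.0, 172.6]
contact_force: [-0.5, -0.3, -0.5]
opening: -0.0004
grip_force: 0.0
```

Emit:
{"api": "drive_tool", "payload": {
  "series": [
    [-1,[0,0.6,0],[0,0,0]],
    [-1,[0,1.5,0],[0,0,0]],
    [-1,[0,2.5,0],[0,0,0]],
    [-1,[0,3.5,0],[0,0,0]],
    [-1,[0,4.5,0],[0,0,0]],
    [-1,[0,5.5,0],[0,0,0]],
    [-1,[0,6.5,0],[0,0,0]],
    [-1,[0,7.5,0],[0,0,0]],
    [-1,[0,8.2,0],[0,0,0]],
    [-1,[0,8.2,0],[0,0,0]]
  ]
}}

```text
time: 14.85
ee_pos: [0.4506, 0.1688, 0.1839]
ee_rot: [179.8, -0.0, 173.0]
contact_force: [0.8, 0.2, -0.2]
opening: 0.0001
grip_force: 0.0
```

```bash
cat > chk.py <<'E'
from h import *
from station import optics
f0=np.load("top0.npz");r,cs=caps(f0);f=optics.grab_frame("top");T=f["world_from_camera"]
for a,c in sorted(cs,key=lambda t:t[1][0]):
    o=[]
    for g in(f0,f):
        Z=g["range_z"];ui,vi=np.round(c).astype(int)
        w=Z[vi-3:vi+4,ui-3:ui+4];cam=np.linalg.solve(g["mtx"],[*c,1.])*np.median(w);o.append((T[:3,:3]@cam+T[:3,3])[2])
    print(np.round(o,4))
im=cv2.resize(f["color"][150:290,195:395,::-1],None,fx=4,fy=4,interpolation=cv2.INTER_CUBIC);cv2.imwrite("pics/c3.png",cv2.convertScaleAbs(im,alpha=1.5))
E
python3 chk.py
```

```text
[0.0648 0.0638]
[0.0642 0.0634]
[0.0636 0.0637]
[0.0596 0.0636]
```

View pics/c3.png

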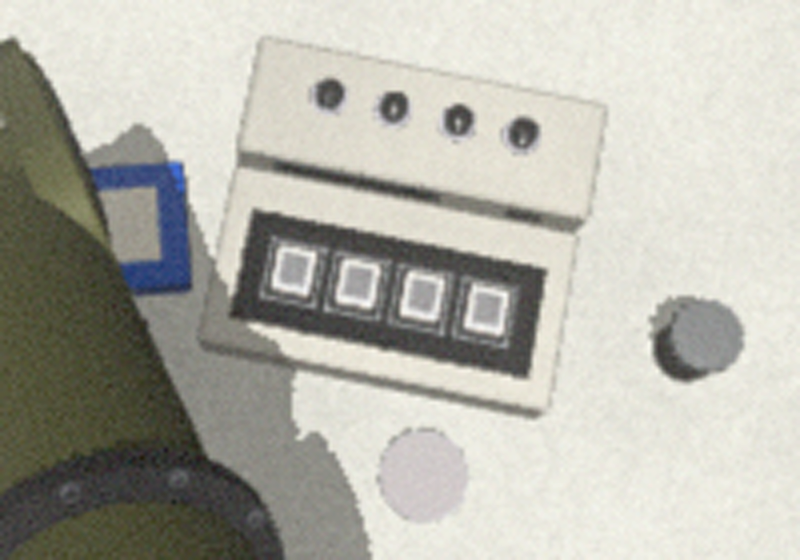

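All four caps now read about 64 mm. In the crop, the dish (422,475), canister (700,340) and slide box (right edge x=188) are where they were. The arm is clear of everything, so I hand in.

```bash
python3 -c "
from station import finish_job
print(finish_job())"
```

```text
the job is handed in; nothing more can be done
None
```

I tapped all four keys from left to right, then pressed key 4 (the latched one) to its stop at about 10 N and it sprang out; all four keys now stand out, the things around the controller have not moved, and the job is handed in (no verdict came back).

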